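Gauge the pineapple coring tubes and sort them

TASK

Check the two coring tubes standing on the cutting board on the leaning gauge pin, one after the other: slide each down the pin as far as it will go, then put it away before taking the next. A tube that goes fully home against the flange belongs in the grey V cradle, seated on its foot plate and resting in the V; a tube that stops short belongs in the steel reject pan, standing upright. Leave everything else where it is.

Things in the scene. Friction and masses are not known exactly. Their poses are not given: they have to be found in the camera images.
- tube_1: stainless coring tube, open both ends, upright on the board: 130 mm long, 42 mm outside, 36 mm bore, 0.28-0.44 kg. Origin: centre of its lower end; z up along it. If its bore is clear it slides fully onto the pin; if a weld bead is left inside (28 mm bore, from 40 mm above the lower end) it stops hard 37 mm short of the flange. The two look alike from outside: only the pin tells
- tube_2: stainless coring tube, open both ends, upright on the board: 130 mm long, 42 mm outside, 36 mm bore, 0.28-0.44 kg. Origin: centre of its lower end; z up along it. If its bore is clear it slides fully onto the pin; if a weld bead is left inside (28 mm bore, from 40 mm above the lower end) it stops hard 37 mm short of the flange. The two look alike from outside: only the pin tells
- pin: gauge pin: rigid steel, 34 mm diameter, 80 mm long (last 8 mm taper to 24 mm), on a dark flange 62 mm across, on a fixed sloping stand 90 mm wide, 80 mm high. Leans 30 deg from vertical, tip towards the robot side. Origin: pin axis at the flange face, 65 mm above the table, where a passing tube's origin comes; z along the pin to its tip, y level, x up and away from the robot side
- seat: cradle: open 90 deg V of grey plastic, 75 mm long, and foot plate 62x76 mm square to it, on a fixed stand 90 mm wide. Leans 30 deg from vertical, top towards the robot side; V open to its own +x (up, away from the robot side). Origin on the foot plate, 30 mm above the table, where a seated tube's origin lies; z along the seated tube to its top, y level
- pan: reject pan: open, empty stainless kitchen pan fixed on the table, 156 by 142 mm outside the walls (x by y), 65 mm high, floor and walls 3 mm thick, rim 10 mm wide outwards. Origin under its centre on the table, z up
- board: green cutting board, fixed, 240 by 270 mm (x by y), 15 mm thick; origin under its centre on the table. The tubes start standing on it
- knife: the chef's knife lying flat on the board between the tubes: 285 mm long, grey handle 18 mm thick and 24 mm wide towards its own -x, steel blade towards +x; origin under its middle
- pineapple: a whole pineapple standing on the table, 110 mm across, 230 mm high with its crown; origin under its centre
- cut_pineapple: a topped and tailed pineapple standing on the table, 104 mm across, 100 mm high; origin under its centre
- tub: an empty clear plastic fruit tub standing on the table, 110 mm across, 60 mm high; origin under its centre
- spray: a white sanitiser bottle with a blue cap standing on the table, 68 mm across, 190 mm high; origin under its centre
- brush: a tube brush lying on the table, 325 mm long over all and up to 25 mm high: wire stem, white bristles 25 mm thick from its origin to 90 mm along its own +x, blue grip 185 mm along -x
- peeler: a fruit peeler with a black handle lying on the table, 160 mm long, 14 mm high; origin under its middle
Not all that is in view belongs to the job. What is shaped like the tube_2 but pink is not meant.

How it is judged:
By the outcome, as a careful person would: the job done as asked, in the order asked, and still so for the second after the job is handed in, with the robot touching nothing.
It also fails if it takes over 72 s, if anything falls off the work surface, if the arm or the gripper's body presses on something with over 40 N, if the wrist force passes 120 N, or if a joint passes its speed limit or range.

ROBOT

A 6-joint arm with a two-finger parallel gripper is mounted at the origin on the work surface. World frame = base frame: x ahead of the robot, y to its left, z up, the work surface at z = 0. Lengths are in m, angles in degrees, forces in N, time in s.
With the tool pointing down it reaches from about 0.4 to 0.825 m from the base axis. Payload 7 kg.
Tool frame: the origin (TCP) lies midway between the tips of the shut fingers; the grasp point (between the pads) lies 19 mm behind it; z points along the fingers, x is the direction in which the jaws open and shut, and the axes are right-handed (so a half turn about z gives the same grasp; the last joint's range is limited). The gripper opens to 88 mm and grips with 3 to 60 N. Pads are 19 mm wide; open, the fingers measure 130 mm over their backs; the gripper's body (78 mm by 193 mm) begins 47 mm behind the grasp point.
Start: joints at [-58.837, 20.546, 0.682, 0, -70.136, -16.507], TCP at [0.171, -0.653, 0.227] pointing down, gripper open.
Joint ranges: [-176.03, 176.03], [-82.01, 121.73], [-58.28, 71.71], [-173.87, 95.51], [-174.79, -0.11], [-173.66, 173.66]. Speed limits (degrees/s): [136.94, 136.94, 172.46, 180, 180, 180].

INTERFACE

Orientations are given as [roll, pitch, yaw] about the fixed x, y, z axes, in that order (R = Rz(yaw) Ry(pitch) Rx(roll)).
In Python, from plant import * gives the robot as it stands. The module is installed in compiled form; this text tells all that it offers.
- The arm moves only by the shell command python3 -m pendant 'ROWS' [OPENING]. ROWS is JSON, a list that holds one entry, the list of rows, each a list of 6 numbers: the shift along the world's x, y, z in mm, then the turn, a rotation vector about the world's x, y, z in degrees. A call has 1 to 10 rows; each row is the pose to reach, as a shift and turn from the pose commanded when the call began; what a row does not reach only later rows make up. A row lasts 1/8 s, in which the tool goes at most 62.5 mm and 10.7 degrees, less where a joint would pass 70% of its speed; a pose out of reach is approached as far as the arm can. A call with a gripper value outside its range is refused whole. OPENING is the closure, from -1 (fully open) to 1 (shut), set as the call begins (- or left out, the last holds). The fingers move at their own pace and stop on an object; the grip force is fixed at half the most. Time passes only in rows, so rows that repeat a pose let the fingers close. It gives the time, the measured TCP pose, the force and the opening at its end, in the units of the state.
- get_obs(): the state, without advancing time (a new reading comes with each control period).
- snapshot(name): name is "side" or "top"; returns a dict with "pixels" (384x512x3 uint8, red, green, blue), "depth" (384x512 float32, m along the optical axis (not along the pixel's ray), 0 where there is no reading), "fx", "fy", "cx", "cy" (pixels), "pose" (4x4, takes a point from camera to world coordinates). Camera axes: x right, y down, z forward; pixel columns grow to the right and rows downward; lengths in m; the calibration is good to about 2 mm. A picture is of the moment at which its call begins.
- close_job(): hands the job in, once; it reports no verdict.
The state is a dict: "clock": time; "joint_pos": joint angles; "qvel": joint speeds; "tau": joint torques, N m; "tool_pos": TCP position; "orientation": TCP orientation; "force": force on the tool from outside, world axes, zero at the start; "moment": the same for the moment, N m; "opening": finger opening in m.
Only numpy, scipy, OpenCV 4.12 (cv2) and the standard library are available. Lean on these libraries where they do the work, as an engineer would, in place of code of your own. Each camera call takes 0.05 s, during which the arm holds its last target. There are 200 camera calls.

## Working session

There is one attempt and no reset: what is moved stays moved. The work goes in short steps, Python scripts to look and compute and a shell command to move; the robot and the scene stay as the last step left them, time stands still between calls to the robot, and variables do not carry over. Pictures are saved under pics/ and viewed, about 8 in all and at most 12, crops included, and the job is handed in when it is done.

```bash
mkdir -p pics; ls
cat > h.py <<'E'
from plant import *
import numpy as np, cv2, pickle
def shot(n,f):
    s=snapshot(n); pickle.dump(s,open(f'pics/{f}.pkl','wb'))
    cv2.imwrite(f'pics/{f}.png',s["pixels"][:,:,::-1]); return s
def cloud(s):
    d=s["depth"]; v,u=np.mgrid[:d.shape[0],:d.shape[1]]
    P=np.stack([(u-s["cx"])/s["fx"]*d,(v-s["cy"])/s["fy"]*d,d,np.ones_like(d)],-1)@np.array(s["pose"]).T
    P=P[...,:3]; P[d==0]=np.nan; return P
E
python3 - <<'E'
from h import *
a=shot("top","top0");b=shot("side","side0")
for s in(a,b): print(np.round(s["pose"],3),s["fx"],s["cx"],s["cy"])
print(get_obs())
E
```

```text
pics
[[ 0.084 -0.976  0.2    0.346]
 [-0.996 -0.083  0.012 -0.008]
 [ 0.005 -0.2   -0.98   1.047]
 [ 0.     0.     0.     1.   ]] 356.79076436643294 252.89067875641328 194.8314443878689
[[-0.984 -0.086  0.155  0.296]
 [-0.176  0.58  -0.795  1.247]
 [-0.021 -0.81  -0.586  1.018]
 [ 0.     0.     0.     1.   ]] 496.5333292289095 243.62612674238855 184.84229776449507
{'clock': 0.1, 'joint_pos': array([-5.88395143e+01,  2.05878087e+01,  6.40786919e-01, -1.82202177e-02,
       -7.01374893e+01, -1.65081327e+01]), 'qvel': array([ 0.05138128, -0.11756616,  0.15513815,  0.04804638,  0.07885985,
       -0.01211008]), 'tau': array([-1.98026522e-03, -5.84163058e+01,  2.93750721e+01,  7.01541245e+00,
        1.01615384e-02, -8.98678900e-05]), 'tool_pos': array([ 0.17062572, -0.65263019,  0.22572288]), 'orientation': array([-1.79992407e+02, -8.58950729e-02,  1.04646144e+02]), 'force': array([-0.87855288,  0.53988565,  0.34535076]), 'moment': array([-0.01434867, -0.01279233, -0.02996558]), 'opening': 0.08734304468121129}
```

View pics/top0.png

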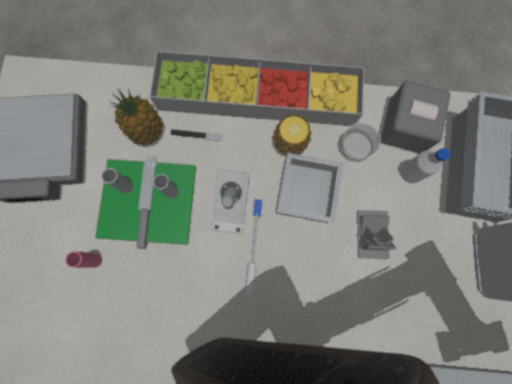

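View pics/side0.png

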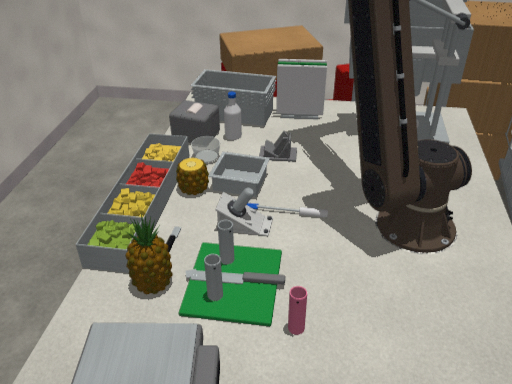

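```bash
cat > m.py <<'E'
from h import *
from scipy.optimize import least_squares
a=pickle.load(open('pics/top0.pkl','rb'));b=pickle.load(open('pics/side0.pkl','rb'))
A,B=cloud(a),cloud(b)
for n,uv in dict(t1=(110,175),t2=(161,181),pink=(72,259),pin=(230,190),cradle=(375,232),pan=(310,190),stand=(243,180)).items():
    print(n,A[uv[1],uv[0]].round(3))
def near(P,c,r,z0,z1):
    P=P.reshape(-1,3); return P[(np.hypot(P[:,0]-c[0],P[:,1]-c[1])<r)&(P[:,2]>z0)&(P[:,2]<z1)]
def circ(P,c):
    f=lambda p:np.hypot(P[:,0]-p[0],P[:,1]-p[1])-.021
    r=least_squares(f,c,loss='soft_l1',f_scale=.002); return r.x
for uv in((110,175),(161,181),(72,259)):
    c=A[uv[1],uv[0]][:2]
    for P in(A,B):
        Q=near(P,c,.045,.04,.135); x=circ(Q,c) if len(Q)>5 else None
        print(uv,len(Q),None if x is None else x.round(4), np.nanmax(near(P,c,.045,.04,.3)[:,2]))
E
python3 m.py
python3 - <<'E'
from h import *
a=cv2.imread('pics/top0.png');b=cv2.imread('pics/side0.png')
c=lambda i,x,y:cv2.resize(i[y:y+70,x:x+90],(400,300),interpolation=cv2.INTER_CUBIC)
cv2.imwrite('pics/crop0.png',np.vstack([np.hstack([c(a,190,162),c(a,335,195)]),np.hstack([c(b,205,175),c(b,240,110)])]))
E
```

```text
t1 [0.56  0.397 0.102]
t2 [0.559 0.261 0.086]
pink [0.329 0.461 0.096]
pin [0.547 0.067 0.1  ]
cradle [ 0.477 -0.356  0.015]
pan [ 0.588 -0.164  0.003]
stand [0.585 0.036 0.071]
(110, 175) 338 [0.5504 0.3826] 0.14788336477667707
(110, 175) 497 [0.5493 0.3825] 0.14709482273030006
(161, 181) 278 [0.5461 0.2463] 0.14834182682088637
(161, 181) 440 [0.5453 0.2464] 0.14779956560618124
(72, 259) 438 [0.3306 0.4432] 0.13161138534909056
(72, 259) 619 [0.3289 0.444 ] 0.13258210807949866
```

View pics/crop0.png

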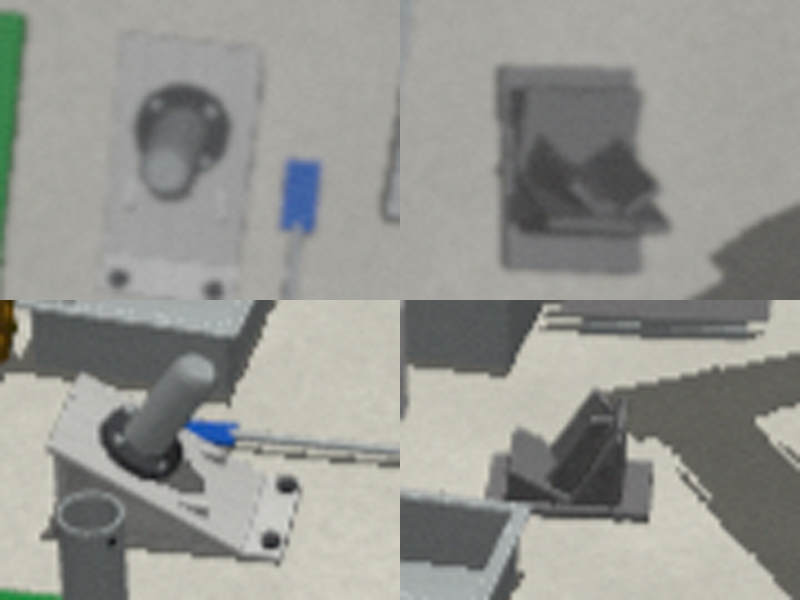

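```bash
cat >> m.py <<'E'
print('---')
c,s=np.cos(np.pi/6),np.sin(np.pi/6)
def frame(psi):
    h=np.array([np.cos(psi),np.sin(psi),0]);k=np.array([0,0,1.])
    return np.c_[c*h+s*k,np.array([-np.sin(psi),np.cos(psi),0]),-s*h+c*k]
def loc(Q,p,z): return (Q-np.array([p[0],p[1],z]))@frame(p[2])
def pinres(p,Q):
    L=loc(Q,p,.065); return np.where(L[:,2]>.006, np.hypot(L[:,0],L[:,1])-.017, L[:,2])
def fit(f,Q,p0):
    return least_squares(f,p0,args=(Q,),loss='soft_l1',f_scale=.002,x_scale=[.01,.01,.1])
p=[.57,.06,0.]
for it in range(4):
    out=[]
    for P in(A,B):
        R=P.reshape(-1,3); L=loc(R,p,.065)
        m=(np.hypot(L[:,0],L[:,1])<.026)&(L[:,2]>.01)&(L[:,2]<.069)
        r=fit(pinres,R[m],p); out.append(r.x); 
    p=np.mean(out,0)
print('pin',[o.round(4) for o in out],np.degrees([o[2] for o in out]).round(1),m.sum())
def crres(p,Q):
    L=loc(Q,p,.03); v=(L[:,0]-abs(L[:,1]))/2**.5+.021
    return np.where(abs(L[:,2])<abs(v),L[:,2],v)
for n,P in(('top',[A]),('side',[B]),('both',[A,B])):
  p=np.array([.47,-.36,0.])
  best=None
  for dx in(-.02,0,.02,.04):
   for dy in(-.02,0,.02):
    q=p+[dx,dy,0]
    for it in range(3):
        R=np.concatenate([X.reshape(-1,3) for X in P]); L=loc(R,q,.03)
        m=(abs(L[:,0])<.035)&(abs(L[:,1])<.036)&(L[:,2]>-.006)&(L[:,2]<.08)&(R[:,2]>.018)&(L[:,0]-abs(L[:,1])>-.04)
        r=fit(crres,R[m],q); q=r.x
    if m.sum()>100:
        sc=np.mean(abs(crres(q,R[m]))<.003)*m.sum()
        if best is None or sc>best[0]: best=(sc,m.sum(),q)
  print('cradle',n,best[0],best[1],best[2].round(4),np.degrees(best[2][2]).round(1))
for n,P in(('top',A),('side',B)):
    R=near(P,(.588,-.164),.14,.059,.068)
    print('pan',n,cv2.minAreaRect((R[:,:2]*1000).astype(np.float32)))
    for lab,cc,r,z0,z1 in(('spray',(.62,-.47),.08,.03,.25),('brushgrip',(.53,-.01),.05,.01,.03)):
        R=near(P,cc,r,z0,z1); print(lab,len(R),R.min(0).round(3),R.max(0).round(3)) if len(R) else 0
E
python3 m.py | sed -n '/---/,$p'
```

```text
---
pin [array([ 0.5478,  0.0695, -0.0427]), array([ 0.5469,  0.0677, -0.0605])] [-2.4 -3.5] 169
cradle top 538.0 657 [ 0.4976 -0.3508  0.0447] 2.6
cradle side 173.0 262 [ 0.4938 -0.3478 -0.0384] -2.2
cradle both 655.0 893 [ 0.4965 -0.3499  0.0384] 2.2
pan top ((602.5623779296875, -151.35531616210938), (171.55349731445312, 214.00050354003906), 84.29512023925781)
spray 931 [ 0.635 -0.497  0.03 ] [ 0.7   -0.43   0.193]
brushgrip 159 [ 0.482 -0.021  0.01 ] [0.546 0.033 0.029]
pan side ((591.4686279296875, -151.22836303710938), (178.9285430908203, 195.10276794433594), 84.30448150634766)
spray 549 [ 0.634 -0.48   0.031] [ 0.699 -0.425  0.193]
brushgrip 64 [ 0.481 -0.023  0.01 ] [0.534 0.023 0.024]
```

```bash
cat > tgt.py <<'E'
# usage: tgt.py x y z psi tilt : tube-origin target (m,deg) -> shift/turn rows from present measured pose
from h import *; import sys
from scipy.spatial.transform import Rotation as Ro
PIN=(.5475,.0686,.065,-3); SEAT=(.4965,-.3499,.03,2.2)
def go(x,y,z,psi,tilt,lift=0,off=0):
    o=get_obs(); R0=Ro.from_euler('xyz',o['orientation'],degrees=True)
    F=Ro.from_euler('ZY',[psi,-tilt],degrees=True)          # tube frame
    R1=F*Ro.from_euler('xyz',[180,0,90],degrees=True)       # tool: x->tube y, z->-tube z
    p=np.array([x,y,z])+F.apply([off,0,.083+lift])
    return ((p-o['tool_pos'])*1000).round(1),(R1*R0.inv()).as_rotvec(degrees=True).round(2)
if __name__=="__main__":
    v=[float(t) for t in sys.argv[1:]]; print(*go(*v))
E
python3 tgt.py .5457 .2464 .015 -3 0
python3 - <<'E'
from h import *
a=pickle.load(open('pics/top0.pkl','rb'));A=cloud(a);P=np.array(a['pose'])
def ray(u,v,z):
    d=P[:3,:3]@[(u-a['cx'])/a['fx'],(v-a['cy'])/a['fy'],1]; t=(z-P[2,3])/d[2]; return P[:3,3]+t*d
c=[ray(*q,.065)[:2] for q in((285,154),(342,160),(335,220),(278,213))]; print(np.round(c,3),np.mean(c,0))
R=A.reshape(-1,3)
for n,cc in(('pine',(.7,.31)),('cut',(.7,-.12))):
    m=(np.hypot(R[:,0]-cc[0],R[:,1]-cc[1])<.13)&(R[:,2]>.05)&(R[:,1]>cc[1]-.1); m&=(R[:,0]<.8); print(n,R[m].min(0),R[m].max(0))
E
```

```text
[ 375.1  899.  -127.7] [ -0.09  -0.02 -17.65]
[[ 0.673 -0.078]
 [ 0.67  -0.242]
 [ 0.494 -0.228]
 [ 0.501 -0.07 ]] [ 0.58454387 -0.15438671]
pine [0.67613912 0.29450518 0.05019454] [0.790129   0.40686124 0.22662033]
cut [ 0.57634701 -0.21955868  0.05068926] [ 0.7828818  -0.03849081  0.10433067]
```

```bash
python3 -m pendant '[[[20,20,50,0,0,0],[50,50,90,0,0,-3],[85,90,100,0,0,-8],[120,135,100,0,0,-12],[155,180,100,0,0,-17.65],[190,225,100,0,0,-17.65],[225,270,100,0,0,-17.65],[260,315,100,0,0,-17.65],[295,360,100,0,0,-17.65],[315,410,100,0,0,-17.65]]]' -1 && python3 -m pendant '[[[10,50,0,0,0,0],[15,100,0,0,0,0],[20,150,0,0,0,0],[25,200,0,0,0,0],[30,250,0,0,0,0],[35,300,0,0,0,0],[40,350,0,0,0,0],[45,400,-20,0,0,0],[50,450,-50,0,0,0],[60,489,-80,0,0,0]]]'; python3 tgt.py .5457 .2464 .015 -3 0
```

```text
clock: 1.35
tool_pos: [0.4868, -0.2413, 0.3258]
orientation: [-179.9, -0.0, 87.0]
force: [0.8, 0.5, -1.4]
opening: 0.0874
clock: 2.6
tool_pos: [0.5454, 0.2479, 0.2456]
orientation: [-180.0, -0.0, 87.1]
force: [0.5, 0.7, 0.6]
opening: 0.0877
[   0.3   -1.5 -147.6] [-0.02 -0.   -0.06]
```

```bash
python3 -m pendant '[[[0,-1.5,-40,0,0,0],[0,-1.5,-80,0,0,0],[0,-1.5,-110,0,0,0],[0,-1.5,-130,0,0,0],[0,-1.5,-147,0,0,0],[0,-1.5,-147,0,0,0]]]' && python3 -m pendant '[[[0,0,0,0,0,0],[0,0,0,0,0,0],[0,0,0,0,0,0],[0,0,0,0,0,0],[0,0,0,0,0,0],[0,0,0,0,0,0]]]' 1; python3 tgt.py .5457 .2464 .015 -3 0
```

```text
clock: 3.35
tool_pos: [0.545, 0.2439, 0.0982]
orientation: [-179.9, 0.1, 87.0]
force: [0.8, 0.5, 0.6]
opening: 0.0875
clock: 4.1
tool_pos: [0.5459, 0.2447, 0.0997]
orientation: [180.0, -0.0, 87.0]
force: [0.6, 1.1, 0.9]
opening: 0.042
[-0.2  1.7 -1.7] [-0.02  0.02 -0.01]
```

```bash
python3 -m pendant '[[[0,0,40,0,0,0],[0,0,90,0,0,0],[0,0,140,0,0,0],[-10,-40,160,0,0,0],[-30,-80,160,-0.4,-7.5,0],[-55,-120,155,-0.8,-15,0],[-80,-155,145,-1.2,-23,0],[-96,-170.8,134,-1.57,-29.96,0],[-96,-170.8,134,-1.57,-29.96,0],[-96,-170.8,134,-1.57,-29.96,0]]]'
python3 - <<'E'
from h import *
a=shot("top","top1");b=shot("side","side1")
i=cv2.resize(b["pixels"][120:260,170:350,::-1],(720,560),interpolation=cv2.INTER_CUBIC);cv2.imwrite('pics/s1c.png',i)
E
```

```text
clock: 5.35
tool_pos: [0.4519, 0.0733, 0.239]
orientation: [150.6, 0.1, 87.0]
force: [-0.5, 0.1, -4.0]
opening: 0.0411
```

View pics/s1c.png

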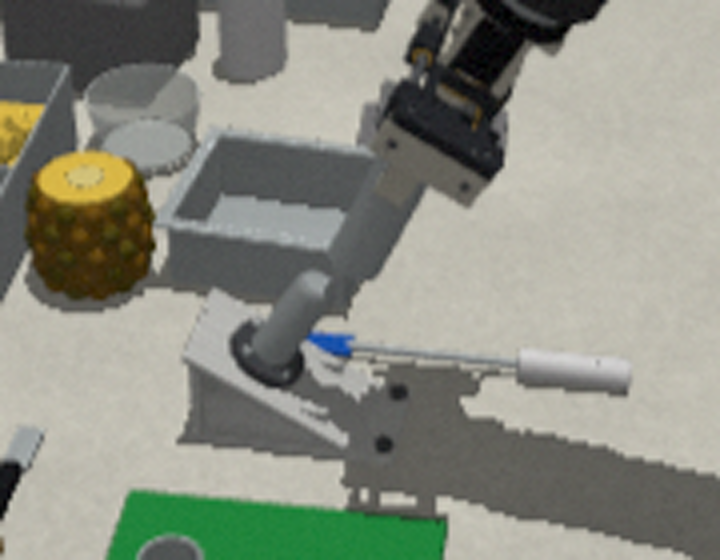

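```bash
cat > ax.py <<'E'
# in pin frame: fit held tube axis (x0,y0,dx,dy) from clouds, and pin axis likewise
from h import *; import sys
from scipy.optimize import least_squares
from scipy.spatial.transform import Rotation as Ro
def axis(names,pose,r,z0,z1,rad=.035,c0=(0,0)):
    F=Ro.from_euler('ZY',[pose[3],-30],degrees=True).as_matrix(); zm=(z0+z1)/2
    for n in names:
        R=cloud(pickle.load(open(f'pics/{n}.pkl','rb'))).reshape(-1,3); L=(R-np.array(pose[:3]))@F
        x=np.array([*c0,0,0])
        for k in range(3):
            q=rad if k==0 else r+.006
            d=lambda x,M:np.hypot(M[:,0]-x[0]-x[2]*(M[:,2]-zm),M[:,1]-x[1]-x[3]*(M[:,2]-zm))
            M=L[(L[:,2]>z0)&(L[:,2]<z1)]; M=M[d(x,M)<q]
            x=least_squares(lambda x:(d(x,M)-r),x,loss='soft_l1',f_scale=.0015,x_scale=[.01,.01,.1,.1]).x
        print(n,f'r={r} z{z0}-{z1} n={len(M)} at zmid xy mm',(x[:2]*1000).round(1),'tilt deg',np.degrees(x[2:]).round(1),'rms',np.std(d(x,M)-r).round(4))
if __name__=="__main__":
    P=(.5475,.0686,.065,-3)
    axis(['top0','side0'],P,.017,.008,.07)
    t=sys.argv[1]; z0,z1=map(float,sys.argv[2:4]); axis(['top'+t,'side'+t],P,.021,z0,z1)
E
python3 ax.py 1 .118 .185; python3 -c "
from h import *;print(get_obs()['tool_pos'],get_obs()['orientation'])"
```

```text
top0 r=0.017 z0.008-0.07 n=98 at zmid xy mm [0.3 0.7] tilt deg [-0.1 -0.2] rms 0.0004
side0 r=0.017 z0.008-0.07 n=172 at zmid xy mm [-0.5 -0.8] tilt deg [ 0.2 -0.1] rms 0.0019
top1 r=0.021 z0.118-0.185 n=144 at zmid xy mm [-5.2  0.4] tilt deg [8.3 0.2] rms 0.001
side1 r=0.021 z0.118-0.185 n=264 at zmid xy mm [-6.8 -1. ] tilt deg [6.9 1.1] rms 0.0019
[0.45213313 0.07344036 0.23827213] [1.50668221e+02 1.49163785e-01 8.69533716e+01]
```

```bash
python3 -m pendant '[[[0,0,0,-0.2,-3.8,0],[0,0,0,-0.4,-7.6,0],[0,0,0,-0.4,-7.6,0],[0,0,0,-0.4,-7.6,0]]]'
python3 - <<'E'
from h import *
a=shot("top","top2");b=shot("side","side2")
print(get_obs()['tool_pos'],get_obs()['orientation'],get_obs()['force'],get_obs()['moment'])
E
python3 ax.py 2 .118 .185
```

```text
clock: 5.95
tool_pos: [0.468, 0.0744, 0.2732]
orientation: [146.0, 0.2, 87.1]
force: [-0.3, 0.3, -3.9]
opening: 0.0412
[0.46803926 0.0745837  0.27350356] [145.96491617   0.18176533  87.12012146] [-1.08149619  0.11974565 -3.94720146] [ 0.13130953  2.71742491 -0.00643923]
top0 r=0.017 z0.008-0.07 n=98 at zmid xy mm [0.3 0.7] tilt deg [-0.1 -0.2] rms 0.0004
side0 r=0.017 z0.008-0.07 n=172 at zmid xy mm [-0.5 -0.8] tilt deg [ 0.2 -0.1] rms 0.0019
top2 r=0.021 z0.118-0.185 n=24 at zmid xy mm [ 12.7 -22.1] tilt deg [ 0.4 29.7] rms 0.003
side2 r=0.021 z0.118-0.185 n=209 at zmid xy mm [27.1  0.8] tilt deg [3.1 0.4] rms 0.002
```

```bash
python3 -c "
from h import *;o=get_obs();print(o['joint_pos'].round(2),o['tool_pos'])"
```

```text
[  49.02  -21.14  -58.28   44.28  -39.29 -173.58] [0.46803926 0.0745837  0.27350356]
```

```bash
python3 -m pendant '[[[20,0,30,0.4,8,0],[50,20,50,0.9,18,0],[75,50,60,1.4,27,0],[95,80,60,1.97,37.6,0],[95,120,60,1.97,37.6,0],[95,150,60,1.97,37.6,0],[95,170,60,1.97,37.6,0],[95,170,60,1.97,37.6,0]]]';  python3 -c "
from h import *;o=get_obs();print(o['joint_pos'].round(2),o['tool_pos'])"
```

```text
clock: 7.05
tool_pos: [0.563, 0.2463, 0.3341]
orientation: [-176.5, 0.0, 87.3]
force: [0.1, -0.9, -3.8]
opening: 0.0412
[  40.25   14.22    6.46   -2.41  -84.85 -132.7 ] [0.56301028 0.24625935 0.33406151]
```

```bash
python3 -m pendant '[[[-5,0,-40,-0.3,-5.5,0],[-10,0,-80,-0.57,-10.98,0],[-15,0,-120,-0.57,-10.98,0],[-15,0,-170,-0.57,-10.98,0],[-15,0,-190,-0.57,-10.98,0],[-15,0,-195,-0.57,-10.98,0],[-15,0,-195,-0.57,-10.98,0]]]';  cat > up.py <<'E'
# fit a near-vertical tube axis: up.py tag x y z0 z1
from h import *; import sys
from scipy.optimize import least_squares
t,x,y,z0,z1=sys.argv[1],*map(float,sys.argv[2:6]); zm=(z0+z1)/2
for n in('top','side'):
    L=cloud(shot(n,n+t)).reshape(-1,3); L=L[(L[:,2]>z0)&(L[:,2]<z1)]; p=np.array([x,y,0,0])
    d=lambda p,M:np.hypot(M[:,0]-p[0]-p[2]*(M[:,2]-zm),M[:,1]-p[1]-p[3]*(M[:,2]-zm))
    for k in range(3):
        M=L[d(p,L)<(.04 if k==0 else .027)]
        p=least_squares(lambda p:d(p,M)-.021,p,loss='soft_l1',f_scale=.0015,x_scale=[.01,.01,.1,.1]).x
    lo=p[:2]+p[2:]*(0-zm)
    print(n,len(M),'xy',p[:2].round(4),'lean deg',np.degrees(p[2:]).round(1),'minz',M[:,2].min().round(3))
o=get_obs();print(o['tool_pos'].round(4),o['orientation'].round(1),o['force'].round(1),o['joint_pos'].round(1),o['clock'])
E
python3 up.py 3 .545 .2455 .03 .11
```

```text
clock: 7.92
tool_pos: [0.5488, 0.245, 0.141]
orientation: [172.4, -0.0, 87.2]
force: [0.9, 0.5, -2.4]
opening: 0.0414Traceback (most recent call last):
  File "up.py", line 12, in <module>
    print(n,len(M),'xy',p[:2].round(4),'lean deg',np.degrees(p[2:]).round(1),'minz',M[:,2].min().round(3))
                                                                                    ~~~~~~~~~~^^
    return umr_minimum(a, axis, None, out, keepdims, initial, where)
ValueError: zero-size array to reduction operation minimum which has no identity
```

```bash
sed -i "s/    lo=p.*/    if len(M)<20: print(n,'few'); continue/" up.py; sed -i "s/        M=L\[d(p,L)/        if len(L[d(p,L)<.04])<20: M=[]; break\n        M=L[d(p,L)/" up.py
python3 up.py 3b .545 .2455 .06 .12
```

```text
top few
side 242 xy [0.5466 0.2446] lean deg [-1.  -0.2] minz 0.06
[0.5491 0.2455 0.1414] [ 1.724e+02 -1.000e-01  8.720e+01] [-0.5  0.2 -3.5] [  46.3   13.8  -24.5    7.8  -46.9 -144.2] 8.075
```

```bash
python3 -m pendant '[[[0,0,-20,0,0.9,0],[0,0,-34,0,0.9,0],[0,0,-38,0,0.9,0],[0,0,-40,0,0.9,0],[0,0,-40,0,0.9,0]]]'; python3 up.py 4 .546 .2455 .03 .09
```

```text
clock: 8.7
tool_pos: [0.5488, 0.2445, 0.101]
orientation: [173.3, 0.1, 87.2]
force: [-3.2, -3.3, 8.9]
opening: 0.0409
top few
side 226 xy [0.5444 0.2437] lean deg [-0.2  0.8] minz 0.03
[0.5488 0.2445 0.101 ] [1.733e+02 1.000e-01 8.720e+01] [-2.4 -4.2  7.9] [  45.9   16.8  -26.3    7.5  -42.9 -143.9] 8.8
```

```bash
python3 -m pendant '[[[0,0,0,0,0,0],[0,0,0,0,0,0],[0,0,0,0,0,0],[0,0,0,0,0,0],[-2,0,-2,0.4,7,0],[-5,0,-5,0.8,15,0],[-8,0,-9.4,1.14,21.67,0],[-8,0,-9.4,1.14,21.67,0],[-8,0,-9.4,1.14,21.67,0]]]' -1; python3 up.py 5 .546 .2455 .03 .09;  python3 -m pendant '[[[0,0,0,0,0,0],[0,0,0,0,0,0],[0,0,0,0,0,0],[0,0,0,0,0,0],[0,0,0,0,0,0]]]' 1; python3 up.py 5b .546 .2455 .03 .09
```

```text
clock: 9.93
tool_pos: [0.5404, 0.2447, 0.09]
orientation: [-164.9, 0.0, 87.2]
force: [-0.2, -0.2, -0.4]
opening: 0.0876
top 100 xy [0.5462 0.2441] lean deg [-1.  -1.6] minz 0.032
side 167 xy [0.5448 0.2437] lean deg [0.8 0.6] minz 0.03
[0.54   0.2451 0.0909] [-165.    -0.    87.2] [ 0.9  0.7 -0.9] [  36.7   27.8   -4.4  -10.1  -69.9 -125. ] 10.025
clock: 10.65
tool_pos: [0.5405, 0.245, 0.0905]
orientation: [-164.9, -0.0, 87.2]
force: [-0.2, 0.5, -0.3]
opening: 0.043
top 83 xy [0.5465 0.2429] lean deg [-0.  -3.3] minz 0.03
side 196 xy [0.5441 0.2439] lean deg [-0.8  1.1] minz 0.03
[0.5405 0.2449 0.0905] [-164.9   -0.    87.2] [0.7 0.2 0.2] [  36.7   27.9   -4.3  -10.2  -69.9 -125. ] 10.75
```

```bash
python3 -m pendant '[[[0,0,20,0,0,0],[0,0,50,0,0,0],[0,0,90,0,0,0],[0,-5,125,0,0,0],[0,-25,145,0,0,0],[0,-50,150,0,0,0],[-8,-75,150,-0.1,-2,0],[-15,-100,150,-0.25,-5,0],[-25,-120,150,-0.42,-8,0],[-35,-140,150,-0.6,-11,0]]]' && python3 -m pendant '[[[-10,-12,-5,-0.17,-3.3,0],[-20,-22,-12,-0.37,-7,0],[-32,-29,-20,-0.6,-11.5,0],[-43,-31.7,-27,-0.8,-15.5,0],[-47.5,-31.7,-30,-0.97,-18.96,0],[-47.5,-31.7,-30,-0.97,-18.96,0],[-47.5,-31.7,-30,-0.97,-18.96,0]]]'
python3 - <<'E'
from h import *
a=shot("top","top6");b=shot("side","side6")
o=get_obs();print(o['tool_pos'],o['orientation'],o['force'],o['joint_pos'])
E
python3 ax.py 6 .10 .165
```

```text
clock: 12.0
tool_pos: [0.5041, 0.1025, 0.2391]
orientation: [-175.9, 0.1, 87.1]
force: [0.5, 1.2, -3.2]
opening: 0.0414
clock: 12.88
tool_pos: [0.4579, 0.0728, 0.2104]
orientation: [165.2, 0.1, 87.1]
force: [0.2, 0.8, -2.7]
opening: 0.0413
[0.45850343 0.07321597 0.21055511] [1.65136459e+02 8.66040983e-02 8.71106567e+01] [-0.35519448  0.29825738 -3.95516045] [  42.36735859   -8.805898    -42.55173337   14.58921381  -46.66952797
 -144.39699263]
top0 r=0.017 z0.008-0.07 n=98 at zmid xy mm [0.3 0.7] tilt deg [-0.1 -0.2] rms 0.0004
side0 r=0.017 z0.008-0.07 n=172 at zmid xy mm [-0.5 -0.8] tilt deg [ 0.2 -0.1] rms 0.0019
top6 r=0.021 z0.1-0.165 n=118 at zmid xy mm [-0.9  0.1] tilt deg [0.2 0.2] rms 0.0005
side6 r=0.021 z0.1-0.165 n=247 at zmid xy mm [-1.1 -1.4] tilt deg [-0.2  0.4] rms 0.0019
```

```bash
python3 -m pendant '[[[0.7,0.5,0.4,0,0,0],[5.7,0.2,-8.3,0,0,0],[10.7,0,-17,0,0,0],[13.2,-0.1,-21.3,0,0,0],[15.7,-0.3,-25.6,0,0,0],[15.7,-0.3,-25.6,0,0,0]]]' && python3 -c "
from h import *;print(get_obs()['force'],get_obs()['moment'])" && python3 -m pendant '[[[2.5,-0.1,-4.3,0,0,0],[5,-0.3,-8.7,0,0,0],[7.5,-0.4,-13,0,0,0],[10,-0.5,-17.3,0,0,0],[10,-0.5,-17.3,0,0,0]]]'
```

```text
clock: 13.72
tool_pos: [0.4736, 0.0728, 0.1845]
orientation: [165.1, 0.1, 87.1]
force: [0.6, -0.6, -2.6]
opening: 0.0408
[ 0.62160116 -0.59567103 -2.61464917] [0.03378085 1.23848447 0.00675062]
clock: 14.35
tool_pos: [0.4836, 0.0723, 0.1671]
orientation: [165.1, 0.1, 87.1]
force: [0.1, 0.6, -3.3]
opening: 0.0409
```

```bash
python3 -m pendant '[[[1.5,-0.1,-2.6,0,0,0],[3,-0.2,-5.2,0,0,0],[4.5,-0.2,-7.8,0,0,0],[6,-0.3,-10.4,0,0,0],[6,-0.3,-10.4,0,0,0]]]' && python3 -c "
from h import *;print(get_obs()['force'],get_obs()['moment'])"
```

```text
clock: 14.98
tool_pos: [0.4896, 0.0721, 0.1569]
orientation: [165.1, 0.1, 87.2]
force: [-0.5, -0.4, -3.1]
opening: 0.0415
[-0.45648528 -0.36985463 -3.07304953] [-0.00747612  1.25936712 -0.0193069 ]
```

```bash
python3 -m pendant '[[[2.5,-0.1,-4.3,0,0,0],[5,-0.3,-8.7,0,0,0],[7.5,-0.4,-13,0,0,0],[10,-0.5,-17.3,0,0,0],[12.5,-0.7,-21.7,0,0,0],[12.5,-0.7,-21.7,0,0,0]]]' && python3 -c "
from h import *;print(get_obs()['force'],get_obs()['moment'])"
```

```text
clock: 15.72
tool_pos: [0.5021, 0.0713, 0.135]
orientation: [165.1, 0.1, 87.1]
force: [-0.4, -0.8, -4.0]
opening: 0.0412
[-0.36866972 -0.7807918  -3.97040373] [ 0.02902736  1.26394491 -0.11154906]
```

```bash
python3 -m pendant '[[[1.5,-0.1,-2.6,0,0,0],[2.5,-0.1,-4.3,0,0,0],[3.5,-0.2,-6.1,0,0,0],[4,-0.2,-6.9,0,0,0],[4,-0.2,-6.9,0,0,0]]]' && python3 -c "
from h import *;print(get_obs()['force'])" && python3 -m pendant '[[[0.5,0,-0.9,0,0,0],[1,-0.1,-1.7,0,0,0],[1,-0.1,-1.7,0,0,0]]]'
python3 - <<'E'
from h import *
a=shot("top","top7");b=shot("side","side7")
i=cv2.resize(b["pixels"][130:250,190:340,::-1],(600,480),interpolation=cv2.INTER_CUBIC);cv2.imwrite('pics/s7c.png',i)
E
```

```text
clock: 16.35
tool_pos: [0.5062, 0.0713, 0.1286]
orientation: [165.1, 0.1, 87.2]
force: [0.3, 0.1, -3.3]
opening: 0.0411
[ 0.28782516  0.11336126 -3.32992103]
clock: 16.73
tool_pos: [0.5069, 0.071, 0.1282]
orientation: [165.0, 0.1, 87.1]
force: [-16.2, 0.8, 16.8]
opening: 0.0414
```

View pics/s7c.png

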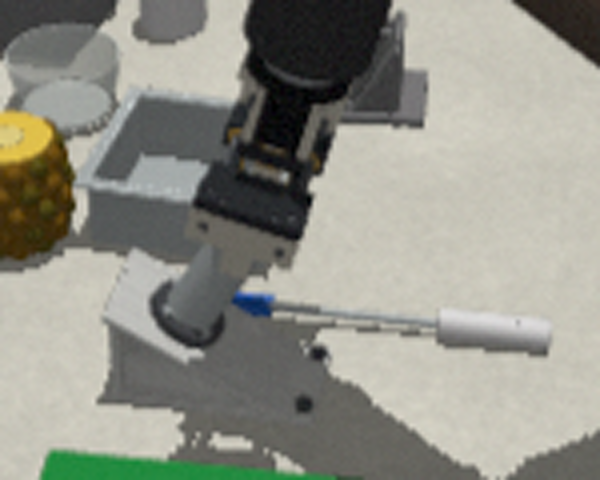

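```bash
python3 -m pendant '[[[-5,0.3,8.7,0,0,0],[-12.5,0.7,21.7,0,0,0],[-22.5,1.2,39,0,0,0],[-32.5,1.7,56.3,0,0,0],[-42.5,2.2,73.6,0,0,0],[-50,2.6,86.6,0,0,0],[-50,-10,125,0,0,0.5],[-50,-40,140,0,0,1.5],[-50,-75,145,0,0,2.5]]]'
python3 - <<'E'
from h import *
for t in('top0','top6','top7'):
    a=pickle.load(open(f'pics/{t}.pkl','rb'));P=np.array(a['pose'])
    def ray(u,v,z):
        d=P[:3,:3]@[(u-a['cx'])/a['fx'],(v-a['cy'])/a['fy'],1]; k=(z-P[2,3])/d[2]; return P[:3,3]+k*d
    if t=='top0':
        for z in(0.005,.012):
            q=[ray(*p,z) for p in((357.5,210.2),(357.5,257.5),(389,211.3),(389,258.5))]
            print(np.round(q,4),[np.degrees(np.arctan2(*(q[i]-q[i+1])[[1,0]])).round(1) for i in(0,2)])
a=cv2.imread('pics/top0.png');b=cv2.imread('pics/side0.png')
c=lambda i,x,y:cv2.resize(i[y:y+75,x:x+50],(400,600),interpolation=cv2.INTER_CUBIC)
cv2.imwrite('pics/crad.png',np.hstack([c(a,350,198),c(b,255,110)]))
E
python3 - <<'E'
import sys; sys.path.insert(0,'.')
E
```

```text
clock: 17.95
tool_pos: [0.4573, -0.0038, 0.2735]
orientation: [165.0, -0.0, 89.8]
force: [-0.4, -0.6, -4.8]
opening: 0.0409
[[ 0.5384 -0.3072  0.005 ]
 [ 0.4003 -0.3107  0.005 ]
 [ 0.543  -0.4003  0.005 ]
 [ 0.4051 -0.4013  0.005 ]] [np.float64(1.5), np.float64(0.4)]
[[ 0.5371 -0.3052  0.012 ]
 [ 0.3999 -0.3087  0.012 ]
 [ 0.5417 -0.3977  0.012 ]
 [ 0.4047 -0.3987  0.012 ]] [np.float64(1.5), np.float64(0.4)]
```

View pics/crad.png

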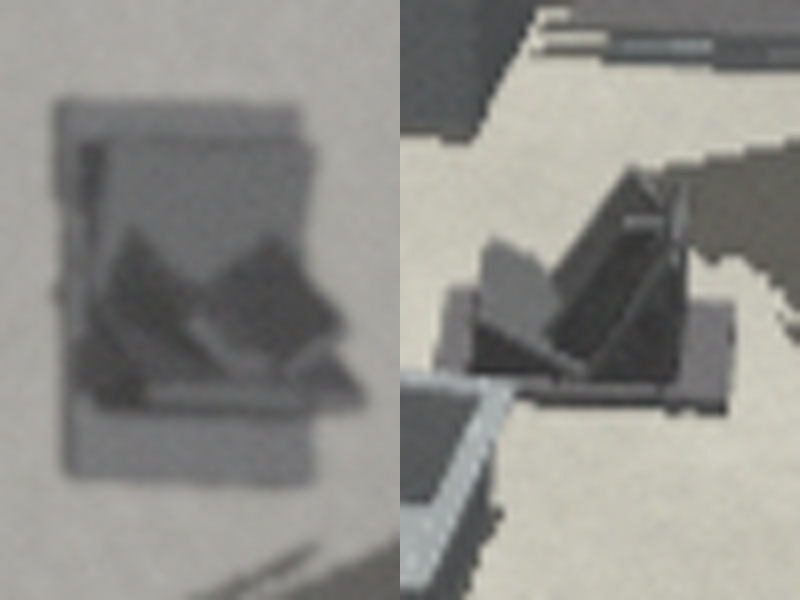

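```bash
python3 -m pendant '[[[0,-40,0,0,0,0.5],[0,-85,0,0,0,1],[-5,-130,0,0,0,2],[-10,-175,0,0,0,2.9],[-15,-220,-10,0,0,2.9],[-20,-260,-25,0,0,2.9],[-25,-300,-45,0,0,2.9],[-27,-335,-65,0,0,2.9],[-27.4,-348.5,-84,0,0,2.9],[-27.4,-348.5,-84,0,0,2.9]]]'
python3 - <<'E'
from h import *
import ax
a=shot("top","top8");b=shot("side","side8")
o=get_obs();print(o['tool_pos'],o['orientation'],o['force'],o['joint_pos'].round(1))
ax.axis(['top8','side8'],(.4965,-.35,.03,2.4),.021,.10,.16,.045,(.025,0))
E
```

```text
clock: 19.2
tool_pos: [0.4285, -0.3525, 0.1859]
orientation: [165.3, -0.1, 92.5]
force: [0.1, 1.3, -2.4]
opening: 0.0408
[ 0.42973222 -0.35210266  0.18816968] [1.65111239e+02 6.61047452e-02 9.25542902e+01] [ 0.54072901 -0.12750194 -3.82145324] [-24.    5.1 -23.   -8.7 -48.8 -58.4]
top8 r=0.021 z0.1-0.16 n=0 at zmid xy mm [25.  0.] tilt deg [0. 0.] rms nan
side8 r=0.021 z0.1-0.16 n=166 at zmid xy mm [23.2 -0.1] tilt deg [ 1.3 -1.5] rms 0.003
  ret = _var(a, axis=axis, dtype=dtype, out=out, ddof=ddof,
  arrmean = um.true_divide(arrmean, div, out=arrmean,
  ret = ret.dtype.type(ret / rcount)
```

```bash
python3 -m pendant '[[[10,0.4,-17.3,0,0,0],[25,1,-43.3,0,0,0],[37,1.5,-64,0,0,0],[42,1.8,-72.5,0,0,0],[44.5,1.9,-77.1,0,0,0],[44.5,1.9,-77.1,0,0,0]]]' && python3 -m pendant '[[[-8,-0.3,-4.6,0,0,0],[-13,-0.5,-7.5,0,0,0],[-17,-0.7,-9.8,0,0,0],[-19,-0.8,-11,0,0,0],[-19,-0.8,-11,0,0,0]]]'
python3 - <<'E'
from h import *
import ax
b=shot("side","side9");o=get_obs();print(o['force'])
ax.axis(['side9'],(.4965,-.35,.03,2.4),.021,.01,.075,.045,(.003,0))
E
```

```text
clock: 20.05
tool_pos: [0.4746, -0.3502, 0.1115]
orientation: [165.1, 0.1, 92.6]
force: [0.0, 0.0, -3.8]
opening: 0.0413
clock: 20.68
tool_pos: [0.4554, -0.3515, 0.1]
orientation: [165.1, 0.1, 92.6]
force: [0.1, -1.3, -2.7]
opening: 0.041
[ 0.10304271 -0.58830554 -2.93690383]
side9 r=0.021 z0.01-0.075 n=201 at zmid xy mm [-4.7  2.5] tilt deg [-5.6 -2.5] rms 0.0034
```

```bash
python3 -m pendant '[[[-0.9,0,-0.5,0,0,0],[-1.7,-0.1,-1,0,0,0],[-1.7,-0.1,-1,0,0,0]]]' && python3 -m pendant '[[[-0.9,0,-0.5,0,0,0],[-1.3,0,-0.8,0,0,0],[-1.3,0,-0.8,0,0,0]]]'
```

```text
clock: 21.1
tool_pos: [0.4549, -0.3518, 0.0996]
orientation: [165.0, 0.2, 92.6]
force: [3.6, -1.7, -1.7]
opening: 0.0409
clock: 21.48
tool_pos: [0.4545, -0.3522, 0.0994]
orientation: [164.9, 0.2, 92.6]
force: [6.5, -2.0, 0.1]
opening: 0.0411
```

```bash
python3 -m pendant '[[[1,-0.4,-1.7,0,0,0],[2,-0.4,-3.5,0,0,0],[2.5,-0.4,-4.3,0,0,0],[2.5,-0.4,-4.3,0,0,0]]]' && python3 -m pendant '[[[0.5,0,-0.9,0,0,0],[1,0,-1.7,0,0,0],[1,0,-1.7,0,0,0]]]'
```

```text
clock: 21.98
tool_pos: [0.4561, -0.353, 0.0949]
orientation: [164.9, 0.2, 92.6]
force: [4.2, -6.0, 3.5]
opening: 0.0413
clock: 22.35
tool_pos: [0.4568, -0.3531, 0.0935]
orientation: [165.0, 0.2, 92.6]
force: [0.5, -4.0, 6.7]
opening: 0.0411
```

```bash
python3 -m pendant '[[[0.5,-0.3,-0.9,0,0,0],[0.5,-0.3,-0.9,0,0,0]]]'
python3 - <<'E'
from h import *
import ax
b=shot("side","side10");a=shot("top","top10")
ax.axis(['side10'],(.4965,-.35,.03,2.4),.021,.03,.075,.045,(.003,0))
cv2.imwrite('pics/s10c.png',cv2.resize(b["pixels"][90:190,230:360,::-1],(780,600),interpolation=cv2.INTER_CUBIC))
E
```

```text
clock: 22.6
tool_pos: [0.4568, -0.3533, 0.0934]
orientation: [165.0, 0.2, 92.6]
force: [-4.4, -2.3, 17.3]
opening: 0.041
side10 r=0.021 z0.03-0.075 n=143 at zmid xy mm [-6.3  3. ] tilt deg [0.1 2.7] rms 0.004
```

View pics/s10c.png

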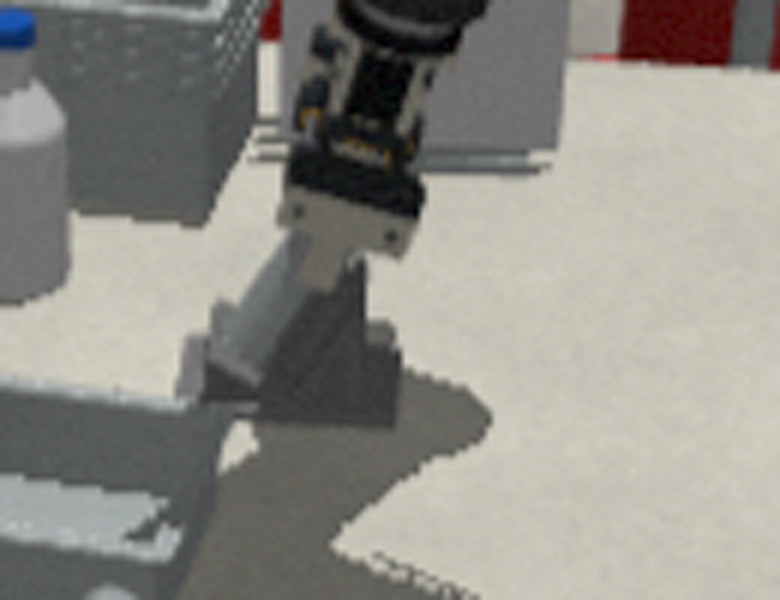

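```bash
python3 -m pendant '[[[-0.4,0.2,0.8,0,0,0],[-0.4,0.2,0.8,0,0,0],[-0.4,0.2,0.8,0,0,0],[-0.4,0.2,0.8,0,0,0]]]' -1 && python3 -m pendant '[[[-2.6,0,10,0,0,0],[-7.8,0,29,0,0,0],[-16,-0.3,58,0,0,0],[-26,0,97,0,0,0],[-35,20,140,0,0,0],[-30,60,150,0,0,0],[-20,110,150,0,0,0],[-15,150,150,0,0,0]]]'
python3 - <<'E'
from h import *
import ax
b=shot("side","side11");a=shot("top","top11")
ax.axis(['side11','top11'],(.4965,-.35,.03,2.4),.021,.08,.125,.035)
c=lambda i,x,y:cv2.resize(i["pixels"][y:y+75,x:x+50,::-1],(400,600),interpolation=cv2.INTER_CUBIC)
cv2.imwrite('pics/s11c.png',np.hstack([c(a,350,195),c(b,255,100)]))
import json
for t,P in(('top',a),('side',b)):
    L=(cloud(P).reshape(-1,3)-[.4965,-.35,.03])@ax.Ro.from_euler('ZY',[2.4,-30],degrees=True).as_matrix()
    m=(np.hypot(L[:,0],L[:,1])<.026)&(L[:,2]<.16); print(t,'top end z mm',np.percentile(L[m,2]*1000,[95,99,100]).round(1))
E
```

```text
clock: 23.2
tool_pos: [0.4554, -0.3515, 0.0913]
orientation: [165.2, 0.0, 92.6]
force: [-0.3, -0.1, 0.1]
opening: 0.0756
clock: 24.2
tool_pos: [0.4407, -0.2005, 0.2429]
orientation: [165.0, 0.1, 92.5]
force: [1.0, 0.3, 0.3]
opening: 0.0875
side11 r=0.021 z0.08-0.125 n=120 at zmid xy mm [ 0.6 -2.8] tilt deg [4.2 2.4] rms 0.003
top11 r=0.021 z0.08-0.125 n=0 at zmid xy mm [0. 0.] tilt deg [0. 0.] rms nan
top top end z mm [16.2 18.1 18.2]
side top end z mm [124.8 130.7 133.1]
  ret = _var(a, axis=axis, dtype=dtype, out=out, ddof=ddof,
  arrmean = um.true_divide(arrmean, div, out=arrmean,
  ret = ret.dtype.type(ret / rcount)
```

View pics/s11c.png

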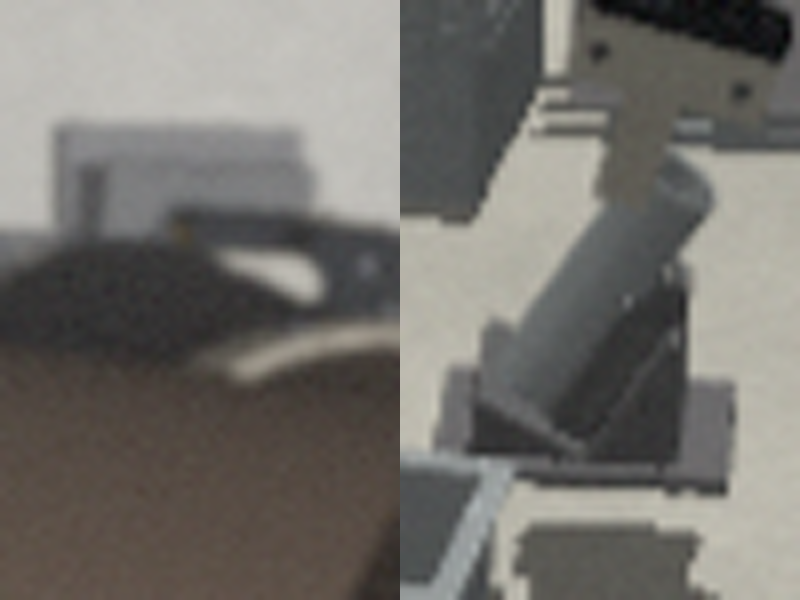

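```bash
python3 tgt.py 0 0 0 -3 0 ; python3 -m pendant '[[[5,45,20,0,0,-0.6],[10,90,40,0,0,-1.8],[15,140,45,0,0,-3],[20,190,45,0,0,-4.2],[25,240,45,0,0,-5.4],[30,290,45,0,0,-5.4],[40,340,45,0,0,-5.4],[50,390,45,0,0,-5.4]]]'; python3 -c "
from h import *;o=get_obs();print(o['tool_pos'],o['orientation'])
print((np.array([.545,.3826,.0905])-o['tool_pos'])*1000)"
```

```text
[-440.7  199.  -159.8] [ 0.1  15.01 -5.74]
clock: 25.3
tool_pos: [0.4911, 0.1895, 0.2877]
orientation: [165.0, 0.0, 87.2]
force: [1.7, -0.3, 0.4]
opening: 0.0881
[0.49107157 0.18947976 0.28766282] [1.65045974e+02 4.92001823e-02 8.71672967e+01]
[  53.92843009  193.12023899 -197.16282335]
```

```bash
python3 -m pendant '[[[20,40,-10,0.4,7.5,0],[45,85,-20,0.8,15,0],[65,130,-40,1.2,22.5,0],[74.6,170,-70,1.57,29.96,0],[74.6,192,-110,1.57,29.96,0],[74.6,192,-120,1.57,29.96,0],[69,192.5,-140,1.57,29.96,0],[61,193,-170,1.57,29.96,0],[54,193.1,-197.2,1.57,29.96,0],[54,193.1,-197.2,1.57,29.96,0]]]'; python3 up.py 12 .55 .3825 .03 .09
```

```text
clock: 26.55
tool_pos: [0.544, 0.3799, 0.0896]
orientation: [-164.8, 0.1, 87.2]
force: [1.2, -0.2, 0.3]
opening: 0.0878
top 87 xy [0.5515 0.3829] lean deg [ 0.2 -2.9] minz 0.033
side 186 xy [0.5497 0.382 ] lean deg [1.1 0.2] minz 0.03
[0.5459 0.3812 0.0919] [-1.65e+02 -1.00e-01  8.72e+01] [ 0.6 -0.8  0.1] [  44.9   32.9    5.6  -11.6  -73.2 -133.3] 26.65
```

```bash
python3 -m pendant '[[[0,0,0,0,0,0],[0,0,0,0,0,0],[0,0,0,0,0,0],[0,0,0,0,0,0],[0,0,0,0,0,0]]]' 1 && python3 -m pendant '[[[0,0,20,0,0,0],[0,0,50,0,0,0],[0,0,90,0,0,0],[0,-5,125,0,0,0],[0,-30,150,0,0,0],[-2,-70,160,0,0,0],[-8,-110,160,-0.1,-2,0],[-15,-150,160,-0.25,-5,0],[-25,-190,155,-0.42,-8,0],[-35,-230,150,-0.6,-11,0]]]' && python3 -m pendant '[[[-12,-30,-5,-0.17,-3.3,0],[-22,-55,-12,-0.37,-7,0],[-34,-70,-20,-0.6,-11.5,0],[-45,-78.8,-27,-0.8,-15.5,0],[-51.3,-78.8,-29.8,-0.97,-18.96,0],[-51.3,-78.8,-29.8,-0.97,-18.96,0],[-51.3,-78.8,-29.8,-0.97,-18.96,0]]]'
python3 - <<'E'
from h import *
a=shot("top","top13");b=shot("side","side13")
o=get_obs();print(o['tool_pos'],o['orientation'],o['force'],o['joint_pos'])
E
python3 ax.py 13 .10 .165
```

```text
clock: 27.28
tool_pos: [0.5449, 0.3814, 0.0896]
orientation: [-164.9, -0.0, 87.2]
force: [0.2, 1.0, 0.2]
opening: 0.0431
clock: 28.52
tool_pos: [0.5094, 0.15, 0.2407]
orientation: [-176.1, 0.0, 87.2]
force: [-0.4, -0.4, -1.9]
opening: 0.0409
clock: 29.4
tool_pos: [0.4591, 0.0731, 0.2111]
orientation: [165.1, 0.0, 87.2]
force: [0.7, 0.7, -3.1]
opening: 0.0409
[0.4594617  0.07308864 0.21066117] [1.65081917e+02 3.73284077e-02 8.71338693e+01] [-0.42642559  0.3166758  -2.7205088 ] [  42.23583714   -8.74837406  -42.50246276   14.58221323  -46.55864926
 -144.25681942]
top0 r=0.017 z0.008-0.07 n=98 at zmid xy mm [0.3 0.7] tilt deg [-0.1 -0.2] rms 0.0004
side0 r=0.017 z0.008-0.07 n=172 at zmid xy mm [-0.5 -0.8] tilt deg [ 0.2 -0.1] rms 0.0019
top13 r=0.021 z0.1-0.165 n=117 at zmid xy mm [1.4 0.7] tilt deg [-0.3 -0.4] rms 0.0005
side13 r=0.021 z0.1-0.165 n=243 at zmid xy mm [ 0.9 -0.6] tilt deg [-0.9 -0.6] rms 0.0019
```

```bash
python3 -m pendant '[[[-1,0,-0.6,0,0,0],[4,-0.3,-9.3,0,0,0],[9,-0.5,-17.9,0,0,0],[11.5,-0.6,-22.3,0,0,0],[14,-0.8,-26.6,0,0,0],[14,-0.8,-26.6,0,0,0]]]' && python3 -m pendant '[[[2.5,-0.1,-4.3,0,0,0],[5,-0.3,-8.7,0,0,0],[7.5,-0.4,-13,0,0,0],[10,-0.5,-17.3,0,0,0],[10,-0.5,-17.3,0,0,0]]]' && python3 -m pendant '[[[1,-0.1,-1.7,0,0,0],[2,-0.1,-3.5,0,0,0],[3,-0.2,-5.2,0,0,0],[4,-0.2,-6.9,0,0,0],[4,-0.2,-6.9,0,0,0]]]'
```

```text
clock: 30.25
tool_pos: [0.4727, 0.0716, 0.1829]
orientation: [165.1, 0.1, 87.1]
force: [-0.1, 0.8, -3.1]
opening: 0.0405
clock: 30.88
tool_pos: [0.4827, 0.0712, 0.1656]
orientation: [165.1, 0.1, 87.1]
force: [0.6, -0.1, -3.1]
opening: 0.0404
clock: 31.5
tool_pos: [0.4869, 0.0712, 0.1592]
orientation: [165.1, 0.1, 87.2]
force: [0.6, -0.1, -2.0]
opening: 0.041
```

```bash
python3 -m pendant '[[[0.5,0,-0.9,0,0,0],[1,-0.1,-1.7,0,0,0],[1,-0.1,-1.7,0,0,0]]]'
```

```text
clock: 31.88
tool_pos: [0.4879, 0.0712, 0.1584]
orientation: [165.0, 0.0, 87.2]
force: [-7.3, 0.1, 9.2]
opening: 0.0411
```

```bash
python3 -m pendant '[[[0.5,0,-0.9,0,0,0],[0.5,0,-0.9,0,0,0]]]'
```

```text
clock: 32.12
tool_pos: [0.4882, 0.0712, 0.1582]
orientation: [165.0, 0.0, 87.2]
force: [-17.3, 1.8, 21.6]
opening: 0.0411
```

```bash
python3 -m pendant '[[[-5,0.3,8.7,0,0,0],[-12.5,0.7,21.7,0,0,0],[-22.5,1.2,39,0,0,0],[-35,1.8,60.6,0,0,0],[-37,-10,90,0,0,0],[-32,-40,105,0.1,2,0],[-20,-70,110,0.26,5,0],[-5,-100,110,0.47,9,0],[15,-130,110,0.7,13,0],[30,-155,105,0.9,17,0]]]' && python3 -m pendant '[[[20,-25,-5,0.2,4,0],[40,-45,-20,0.4,8,0],[55,-60,-40,0.6,11,0],[62,-71,-63,0.67,12.96,0],[62,-71,-63,0.67,12.96,0],[62,-71,-63,0.67,12.96,0]]]'; python3 up.py 14 .585 -.154 .115 .18
python3 - <<'E'
from h import *
a=pickle.load(open('pics/top14.pkl','rb'));b=pickle.load(open('pics/side14.pkl','rb'))
cv2.imwrite('pics/s14c.png',np.vstack([cv2.resize(i["pixels"][y:y+112,x:x+256,::-1],(683,300),interpolation=cv2.INTER_CUBIC) for i,x,y in((a,200,120),(b,150,80))]))
E
```

```text
clock: 33.38
tool_pos: [0.5188, -0.0852, 0.2617]
orientation: [-177.8, -0.0, 87.1]
force: [0.8, 1.5, -2.7]
opening: 0.0408
clock: 34.12
tool_pos: [0.5801, -0.1549, 0.1989]
orientation: [-164.9, -0.0, 87.2]
force: [-0.0, 0.1, -2.1]
opening: 0.0407
top 118 xy [ 0.5859 -0.1539] lean deg [-2.3  3.5] minz 0.123
side 175 xy [ 0.5845 -0.156 ] lean deg [ 0.2 -0.1] minz 0.122
[ 0.5803 -0.1547  0.2   ] [-165.1   -0.    87.2] [ 0.2  0.1 -3.2] [  2.7  23.9   1.1  -1.5 -82.1 -95.1] 34.225
```

View pics/s14c.png

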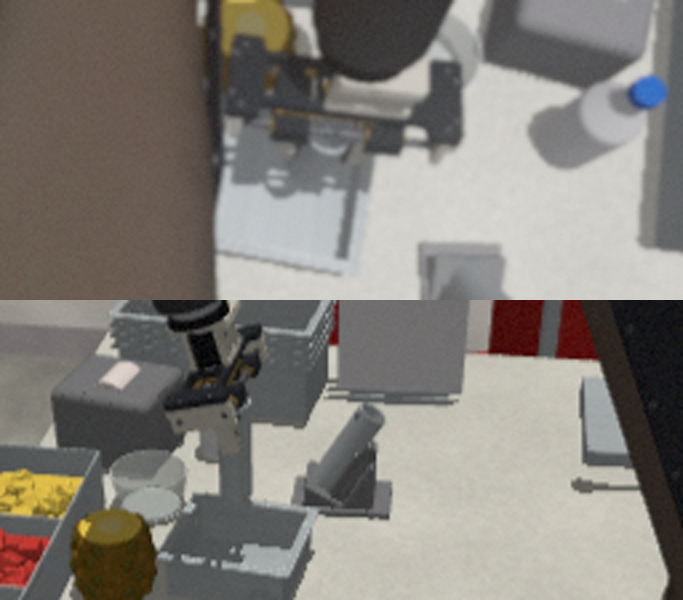

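```bash
python3 -m pendant '[[[0,0,-35,0,0,0],[0,0,-70,0,0,0],[0,0,-95,0,0,0],[0,0,-108,0,0,0],[0,0,-114,0,0,0],[0,0,-117,0,0,0],[0,0,-117,0,0,0]]]' && python3 -m pendant '[[[0,0,-1,0,0,0],[0,0,-2,0,0,0],[0,0,-2,0,0,0]]]'
```

```text
clock: 35.1
tool_pos: [0.5805, -0.1551, 0.0822]
orientation: [-165.0, -0.0, 87.2]
force: [-0.7, -0.4, -2.5]
opening: 0.0409
clock: 35.48
tool_pos: [0.58, -0.1551, 0.0795]
orientation: [-164.9, -0.0, 87.2]
force: [0.6, -0.1, -3.7]
opening: 0.0408
```

```bash
python3 -m pendant '[[[0,0,-0.8,0,0,0],[0,0,-1.5,0,0,0],[0,0,-1.5,0,0,0]]]'
```

```text
clock: 35.85
tool_pos: [0.5801, -0.1551, 0.0783]
orientation: [-164.9, -0.0, 87.2]
force: [-0.1, 0.6, 0.4]
opening: 0.0407
```

```bash
python3 -m pendant '[[[0,0,-0.5,0,0,0],[0,0,-0.5,0,0,0]]]' && python3 -m pendant '[[[0,0,0,0,0,0],[0,0,0,0,0,0],[0,0,0,0,0,0],[0,0,0,0,0,0],[2.6,0,10,0,0,0],[7.8,0,29,0,0,0],[15.5,0,58,0,0,0],[23,0,95,0,0,0],[20,20,140,0,0,0],[0,60,160,0,0,0]]]' -1 && python3 -m pendant '[[[-20,40,20,0,0,0],[-40,90,30,0,0,0],[-60,140,30,0,0,0],[-70,190,30,0,0,0],[-70,240,30,0,0,0],[-70,290,30,0,0,0]]]'; python3 up.py 15 .585 -.154 .03 .12
python3 - <<'E'
from h import *; import ax
a=pickle.load(open('pics/top15.pkl','rb'));b=pickle.load(open('pics/side15.pkl','rb'))
S=(.4965,-.35,.03,2.4); ax.axis(['top15','side15'],S,.021,.08,.125,.035)
L=(cloud(b).reshape(-1,3)-S[:3])@ax.Ro.from_euler('ZY',[2.4,-30],degrees=True).as_matrix()
m=(np.hypot(L[:,0],L[:,1])<.027)&(L[:,2]<.16); print('end z',np.percentile(L[m,2]*1000,[95,99,100]).round(1))
cv2.imwrite('pics/s15c.png',np.vstack([cv2.resize(i["pixels"][y:y+112,x:x+256,::-1],(683,300),interpolation=cv2.INTER_CUBIC) for i,x,y in((a,180,150),(b,130,100))]))
E
```

```text
clock: 36.1
tool_pos: [0.5802, -0.1551, 0.0782]
orientation: [-164.9, -0.0, 87.2]
force: [-0.1, 0.6, 5.3]
opening: 0.0411
clock: 37.35
tool_pos: [0.5815, -0.0955, 0.2404]
orientation: [-165.1, 0.0, 87.1]
force: [0.0, 0.6, -0.4]
opening: 0.0873
clock: 38.1
tool_pos: [0.5099, 0.1966, 0.2688]
orientation: [-165.0, -0.1, 87.2]
force: [0.9, -1.0, 0.1]
opening: 0.0877
top 225 xy [ 0.5846 -0.1534] lean deg [-0.6  0.5] minz 0.031
side 48 xy [ 0.5845 -0.1549] lean deg [-2.3 -1.8] minz 0.031
[0.5099 0.199  0.2679] [-1.649e+02 -1.000e-01  8.740e+01] [ 0.2 -0.5  0.2] [  34.9   16.2    1.9   -9.2  -87.8 -126.2] 38.2
top15 r=0.021 z0.08-0.125 n=277 at zmid xy mm [ 1.7 -0.9] tilt deg [ 0.7 -0.3] rms 0.0008
side15 r=0.021 z0.08-0.125 n=149 at zmid xy mm [-0.6 -2.9] tilt deg [1.5 2.5] rms 0.003
end z [126.7 129.4 133. ]
```

View pics/s15c.png

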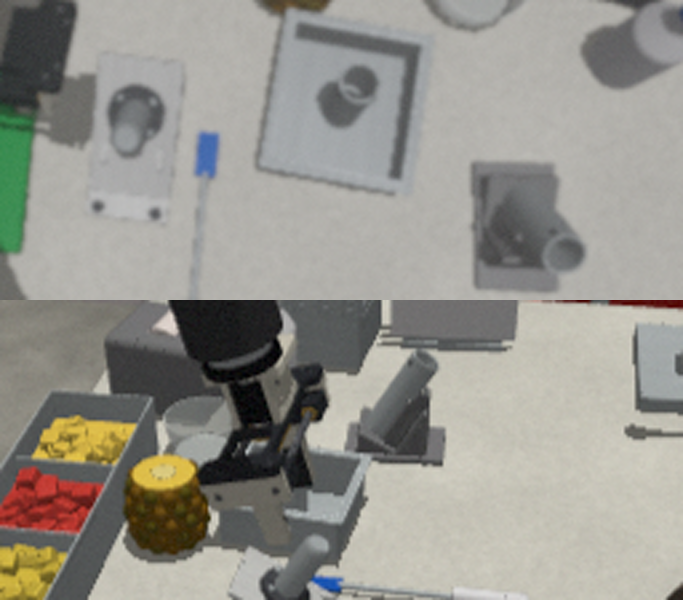

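```bash
python3 -c "
from plant import *;print(close_job())"
```

```text
the job is handed in; nothing more can be done
None
```

Both tubes are gauged and put away, and the job was handed in at about 38 s.

- **Tube nearer the pin (y ≈ 0.246):** it slid fully home against the flange, meeting force only at the bottom. I put it in the grey V cradle.
- **Other tube (y ≈ 0.383):** it stopped hard about 37 mm short of the flange, with roughly 27 N along the pin. I stood it in the middle of the steel reject pan.

**One mishap:** my first approach with the first tube failed. The tube turned about 7° in the grip and the arm could not reach the tilted pose. I stood the tube back on the board, took hold of it again at a different angle, and then gauged it without trouble.

**Last checks:**
- **Cradle:** the top view puts the tube within 1° of the cradle lean and about 2 mm off my estimated axis. The far end measures about 130 mm from the foot plate, so it is seated. The side view fit was noisier, at 1.5–2.5° and up to 3 mm.
- **Pan:** the top view shows the tube upright to within 1°. The side view was partly hidden by the arm and gave a rougher 2–3°.
- **Other objects:** I saw nothing else moved, but the last picture was a crop. It left out most of the board, the knife, the peeler and the whole pineapple, so I did not check those again at the end.
- **Robot:** the gripper was open and touching nothing when I handed in.

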